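# Lock the fixture stop with the right T-key

### The job

Lock the dark steel stop block to the welding platen: take the blue-handled T-key from the rack, put it all the way down into the sunk brass bolt of the block, and turn it clockwise (seen from above) as far as it goes. Leave the blue key standing in the bolt and let go; leave the orange key in the rack, it does not fit.

Things in the scene. Friction and masses are not known exactly. Their poses are not given: they have to be found in the camera images.
- blue_key_grip (a point): Centre of the blue grip, a bar 84 mm long (its x), 18 thick (y), 28 high (z up), of the loose key (125 to 255 g) upright in a rack hole. Below this point: a 38 mm collar, underside 58 mm down, resting on the rack; a steel square of 12 mm, sides along x and y, ending 92 mm down. Raise it 34 mm to leave the hole. Fully in the bolt, the collar lies on the block's top, the grip 58 mm above it.
- orange_key_grip (a point): Centre of the orange grip of the other key, same shape and height but with an 18 mm square, too big for the bolt. The keys stand in the two holes (26 mm wide, 120 mm apart, either key in either) of an aluminium rack, 66 x 200 mm, 50 mm high.
- bolt_mouth (a point): Centre of the 30 mm round bore at the top of the fixed dark block (80 x 110 mm, 44 mm high); turns with the bolt. 11 mm down the bore is the brass bolt: a square socket 14.5 mm wide, sides along this x and y, flared to 23 mm over its top 14 mm, deep enough for the key. The key fits in any of four quarter turns, with 13 degrees of play either way. A loose 31 mm high steel angle lies beside.
- lock_bolt (a joint): Bolt angle in rad, growing clockwise seen from above, from 0 (open) to a hard stop at 1.3 (locked, 75 degrees); starts between 0 and 0.3; friction about 0.08 N m; stays where it is left.
Mind the look-alikes: they are no part of the job. Of the things that look like the part that bears blue_key_grip, the middle-sized one is meant.

How it is judged (in metres and radians):
On the way, in this order (a step that is already met when the one before it is completed fails the run):
1. the blue key is down in the bolt, upright, its collar on the block (horizontal distance between blue_key_grip and bolt_mouth below 0.012 m and z of blue_key_grip in the frame of bolt_mouth below 0.068 m and angle between blue_key_grip's own z axis and vertical below 0.2 rad), for 0.2 s.
2. the bolt is turned clockwise to its stop with the key in it (value of joint lock_bolt above 1.1 rad and z of blue_key_grip in the frame of bolt_mouth below 0.068 m and horizontal distance between blue_key_grip and bolt_mouth below 0.015 m), for 0.1 s.
At the end, for the whole second after the job is handed in: The bolt is within 0.2 rad (11 degrees) of its stop at 1.3; the blue key stands at rest in it, its collar within 10 mm of the block's top, its grip within 15 mm of the bolt's axis and within 11 degrees of upright; the orange key is within 30 mm of where it stood (all of step 2 and angle between blue_key_grip's own z axis and vertical below 0.2 rad and linear speed of blue_key below 0.02 m/s and distance of orange_key_grip from where it was at the start of the episode below 0.03 m); the robot touches nothing.
It fails at once if the orange key is taken from the rack or knocked over (distance of orange_key_grip from where it was at the start of the episode above 0.03 m).
It also fails if it takes over 51 s, if anything falls off the work surface, if the arm or the gripper's body presses on something with over 40 N, if the wrist force passes 120 N, or if a joint passes its speed limit or range.

### The arm

A 6-joint arm with a two-finger parallel gripper is mounted at the origin on the work surface; the furniture and walls round the work are solid. World frame = base frame: x ahead of the robot, y to its left, z up, the work surface at z = 0. Lengths are in mm, angles in rad, forces in N, time in s.
With the tool pointing down it reaches from about 350 to 975 mm from the base axis. Payload 7.1 kg.
Tool frame: the origin (TCP) lies on the centre line of the jaws, within the pads' length; the fingertips stand 8 mm ahead of it and the grasp point (between the pads) lies 11 mm behind it (tcp_to_tips is the distance from the TCP to the fingertips, in mm); z points along the fingers, y is the line along which they close (so a half turn about z gives the same grasp; the last joint's range is limited). The gripper opens to 88 mm and grips with 3 to 60 N. Pads are 20 mm wide; open, the fingers measure 115 mm over their backs; the gripper's body (75 mm by 178 mm) begins 61 mm behind the grasp point.
Start: joints at [-1.247, 0.423, 1.63, -0, 1.089, -0.019], TCP at [210.095, -588.613, 230.675] pointing down, gripper open.
Joint ranges: [-3, 3], [-0.9, 2.11], [0.09, 2.58], [-1.31, 4.45], [0.11, 2.69], [-2.54, 2.54]. Speed limits (rad/s): [2.39, 2.39, 3.01, 3.14, 3.14, 3.14].

### API

Orientations are given as a rotation vector (axis times angle).
In Python, from plant import state, read_camera, get_calibration, hand_in, boxes_of, cut_out, tcp_to_tips gives the robot as it stands.
- The arm moves only by the tool play_rows, never from a script. Its argument "moves" is one flat list of numbers, 7 for each row, row after row: the shift along the tool's x, y, z normalised to -1 to 1, where 1 is 0.3 m, then the turn, a rotation vector about the tool's x, y, z normalised to -1 to 1, where 1 is 180 degrees, then the gripper command: -1 is shut, 1 is fully open, values between are in proportion. A call has 1 to 12 rows; each row is the pose to reach, as a shift and turn from the pose commanded when the call began, along the tool's axes at that moment, turning the shorter way round; what a row does not reach only later rows make up. A row lasts 1/12 s, in which the tool goes at most 41.7 mm and 7.16 degrees, less where a joint would pass 70% of its speed; a pose out of reach is approached as far as the arm can. A call with a number of a shift or a turn outside -1 to 1 is refused whole. A call with a gripper value outside its range is refused whole. The fingers move at their own pace and stop on an object; "grip_force" is the grip in N (left out, the last holds). Time passes only in rows, so rows that repeat a pose let the fingers close. It gives the time, the measured TCP pose, the force, the opening and the grip force at its end, in the units of the state.
- state(): the state, without advancing time (a new reading comes with each control period).
- read_camera(name): name is "scene" or "side" or "wrist"; returns the picture (480x640x3 uint8, blue, green, red); there is no depth.
- get_calibration(name): a dict with "fx", "fy", "cx", "cy" (pixels), "cam_to_world" (4x4, takes a point from camera to world coordinates); the wrist camera has in their place "hand_eye" (4x4, takes a point from camera to tool coordinates, whose origin is the TCP and whose axes are the flange's). Camera axes: x right, y up, looking along -z (the intrinsics and any distortion apply to the point x, -y, -z); pixel columns grow to the right and rows downward; lengths in mm; the calibration is good to about 2 mm. A picture is of the moment at which its call begins: read the wrist's pose just before it. get_calibration takes no time and is no camera call.
- hand_in(): hands the job in; it is judged then, once.
Trained networks look in the newest picture that a camera, given by its name, has taken for a name from the list of things; names that differ only in an ending like _2 or _b are one class to them, and where a whole thing is asked for, a point or a joint stands for the part that bears it (a point fixed in the world has none). Each returns a list of dicts, best first, with "score" (0 to 1); they miss things now and then, are a little off and sometimes report something else, mostly with a low value. They report only what shows in the picture. A call takes as long as a camera call. They do not tell look-alikes from the thing itself.
- boxes_of(camera, name): "location" ([column, row] as shares, 0 to 1, of the picture: columns of its width, rows of its height, amid what is visible of it).
- cut_out(camera, name): "pixels" (480x640 bool, what is visible of it) and "location" ([column, row] as shares, 0 to 1, of the picture: columns of its width, rows of its height, amid what is visible of it).
The state is a dict: "time": time; "joints": joint angles; "qd": joint speeds; "joint_torque": joint torques, N m; "tool_pos": TCP position; "tcp_rot": TCP orientation; "force": force on the tool from outside, world axes, zero at the start; "wrist_torque": the same for the moment, N m; "opening": finger opening in mm; "grip_force": force on a finger pad.
Only numpy, scipy, OpenCV 4.12 (cv2) and the standard library are available. Lean on these libraries where they do the work, as an engineer would, in place of code of your own. Each camera call takes 0.05 s, during which the arm holds its last target. There are 200 camera calls.

## Working session

There is one attempt and no reset: what is moved stays moved. The work goes in short steps, Python scripts to look and compute and a tool call to move; the robot and the scene stay as the last step left them, time stands still between calls to the robot, and variables do not carry over. Pictures are saved under pics/ and viewed, at most 10 in all, crops included, and the job is handed in when it is done.

Besides the shell and the picture viewer there is one more tool, called after "Call:" by a JSON object that holds its "name" and its "arguments", one argument or row to a line. play_rows: Moves the arm, as the interface text tells. Scaled input: -1 to 1 covers 0.3 m each way for a shift and 180 degrees each way for a turn. Its arguments: {"type":"object","properties":{"moves":{"type":"array"},"grip_force":{"type":"number"}},"required":["moves"]}

```bash
mkdir -p pics; ls
cat > h.py <<'E'
import numpy as np,cv2
from plant import *
def snap(cam,fn):
    im=read_camera(cam); cv2.imwrite('pics/'+fn,im); return im
E
python3 - <<'E'
from h import *
for c in ["scene","side"]:
    im=snap(c,c+'1.png')
    k=get_calibration(c); print(c,{a:(np.round(b,3).tolist()) for a,b in k.items()})
    for n in ["blue_key_grip","orange_key_grip","bolt_mouth"]:
        print(n,[(np.round(np.array(b["location"])*[640,480],1).tolist(),round(b["score"],2)) for b in boxes_of(c,n)])
print({a:np.round(b,3).tolist() for a,b in state().items()})
E
```

```text
pics
scene {'fx': 563.336, 'fy': 563.336, 'cx': 314.519, 'cy': 238.56, 'cam_to_world': [[-0.902, 0.246, -0.355, 26.54], [-0.432, -0.517, 0.739, 952.862], [-0.002, 0.82, 0.573, 790.348], [0.0, 0.0, 0.0, 1.0]]}
blue_key_grip [([285.6, 277.4], 0.93), ([327.8, 317.9], 0.9), ([262.5, 338.9], 0.82)]
orange_key_grip [([301.3, 242.3], 0.95)]
bolt_mouth [([301.7, 242.4], 0.52)]
side {'fx': 477.64, 'fy': 477.64, 'cx': 317.544, 'cy': 236.12, 'cam_to_world': [[0.364, -0.813, 0.455, 858.515], [0.931, 0.32, -0.173, -97.436], [-0.005, 0.487, 0.874, 903.483], [0.0, 0.0, 0.0, 1.0]]}
blue_key_grip [([384.3, 219.6], 0.8), ([442.8, 187.5], 0.61), ([373.8, 184.8], 0.51)]
orange_key_grip [([335.8, 249.9], 0.9)]
bolt_mouth [([199.6, 309.8], 0.62)]
{'time': 0.4, 'joints': [-1.247, 0.423, 1.63, -0.0, 1.089, -0.019], 'qd': [-0.001, -0.002, -0.002, 0.001, 0.002, -0.001], 'joint_torque': [-0.0, -54.402, -27.366, 0.064, 0.019, -0.0], 'tool_pos': [210.045, -588.56, 230.555], 'tcp_rot': [-3.095, -0.536, 0.0], 'force': [-0.56, -0.354, 0.249], 'wrist_torque': [-0.037, -0.043, -0.025], 'grip_force': 0.0, 'opening': 87.367}
```

View pics/scene1.png

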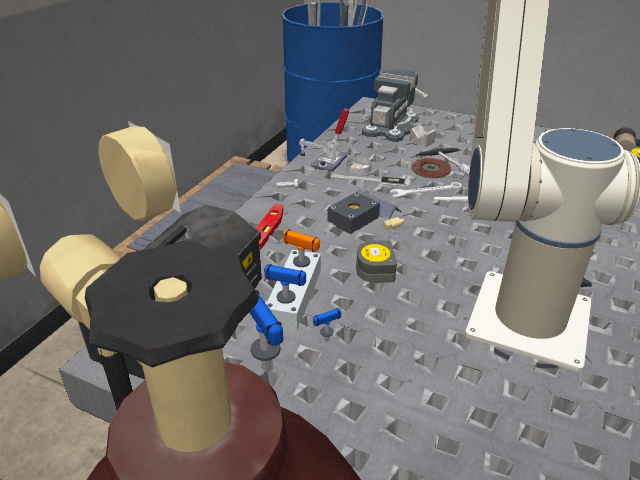

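View pics/side1.png

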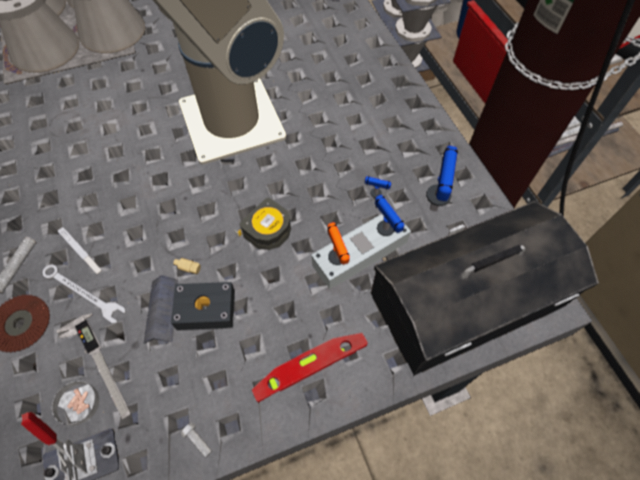

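The scene picture shows three blue T-keys. A large one is at scene (266,322) and side (447,175), standing off the rack. A middle-sized one stands in the rack at scene (286,276) and side (389,213). A small one is at scene (327,317) and side (377,183). The orange key is at scene (301,241) and side (338,243). The block bore is at scene (353,206) and side (203,303). I choose the middle-sized key in the rack.

```bash
cat >> h.py <<'E'
K={c:get_calibration(c) for c in ["scene","side","wrist"]}
from scipy.spatial.transform import Rotation as R
def pose(c,s=None):
    if c!="wrist": return np.array(K[c]["cam_to_world"])
    s=s or state(); T=np.eye(4); T[:3,:3]=R.from_rotvec(s["tcp_rot"]).as_matrix(); T[:3,3]=s["tool_pos"]
    return T@np.array(K[c]["hand_eye"])
def ray(c,uv,T=None):
    k=K[c]; T=pose(c) if T is None else T
    d=np.array([(uv[0]-k["cx"])/k["fx"],-(uv[1]-k["cy"])/k["fy"],-1]); return T[:3,3],T[:3,:3]@d
def onz(c,uv,z,T=None):
    o,d=ray(c,uv,T); return o+d*(z-o[2])/d[2]
def proj(c,p,T=None):
    k=K[c]; T=pose(c) if T is None else T; q=np.linalg.inv(T)@np.r_[p,1]
    return np.array([k["cx"]-k["fx"]*q[0]/q[2],k["cy"]+k["fy"]*q[1]/q[2]])
def tri(a,b):
    A=[];B=[]
    o1,d1=ray("scene",a);o2,d2=ray("side",b)
    t=np.linalg.lstsq(np.c_[d1,-d2],o2-o1,rcond=None)[0]
    p,q=o1+d1*t[0],o2+d2*t[1]; return (p+q)/2,np.linalg.norm(p-q)
E
python3 - <<'E'
from h import *
for n,a,b in [("blue",(285.6,277.4),(389,213)),("orange",(301.3,242.3),(338,243)),("big",(266,322),(447,172)),("small",(327.8,317.9),(377,183)),("bore",(353,206),(203,303)),("toolboxhandle",(212,214),(498,260))]:
    p,e=tri(a,b); print(n,p.round(),round(e,1))
print("bore z44",onz("side",(203,303),44).round())
read_camera("side")
for n in ["blue_key_grip","orange_key_grip"]:
  for m in cut_out("side",n):
    r,c=np.nonzero(m["pixels"]); P=np.array([onz("side",u,108)[:2] for u in zip(c,r)])
    ctr=P.mean(0); w,v=np.linalg.eigh(np.cov((P-ctr).T)); 
    print(n,m["score"],np.c_[c,r].mean(0).round(),ctr.round(),"axis deg",np.degrees(np.arctan2(v[1,1],v[0,1])).round(1),"len",np.ptp(P@v[:,1]).round())
for q in [(375,290),(455,255),(585,205),(597,290),(415,370)]: print("tb",q,onz("side",q,150).round()[:2],onz("side",q,0).round()[:2])
im=cv2.resize(cv2.imread('pics/side1.png')[130:280,300:500],None,fx=4,fy=4,interpolation=2); cv2.imwrite('pics/crop1.png',im)
E
```

```text
blue [446. 210. 105.] 0.1
orange [471.  92. 104.] 0.6
big [409. 353. 123.] 3.3
small [344. 236.  61.] 1.0
bore [ 465. -185.   41.] 1.0
toolboxhandle [618. 258. 229.] 83.4
bore z44 [ 467. -184.   44.]
blue_key_grip 0.78 [443. 181.] [417. 346.] axis deg 138.3 len 174.0
blue_key_grip 0.59 [378. 186.] [380. 215.] axis deg 46.6 len 51.0
blue_key_grip 0.57 [388. 219.] [458. 201.] axis deg 170.1 len 92.0
orange_key_grip 0.71 [337. 247.] [479.  85.] axis deg 168.3 len 92.0
tb (375, 290) [600. 104.] [548. 145.]
tb (455, 255) [591. 263.] [537. 335.]
tb (585, 205) [587. 541.] [533. 668.]
tb (597, 290) [737. 454.] [713. 564.]
tb (415, 370) [745. 106.] [722. 147.]
```

View pics/crop1.png

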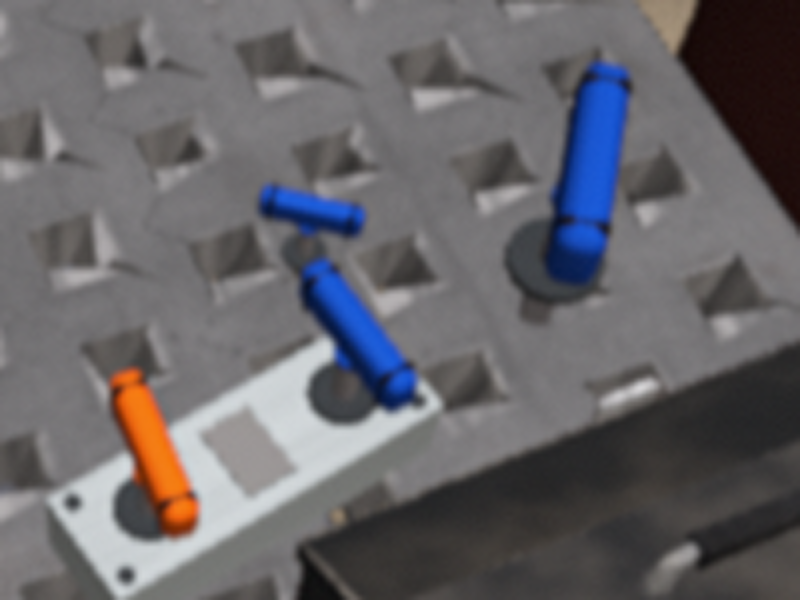

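The crop confirms the middle-sized blue key in the rack, with its grip ends at about side (380,198) and (400,227). The orange key is beside it, the small key stands on the table, and the large one is near the table edge. I'll go to the bolt first for a wrist look.

```bash
cat >> h.py <<'E'
def go(p,yaw,s=None):
    "row numbers to bring TCP to p, tool x at world yaw (deg), tool z down"
    s=s or state(); R0=R.from_rotvec(s["tcp_rot"]); 
    y=np.radians(yaw); M=R.from_matrix(np.array([[np.cos(y),np.sin(y),0],[np.sin(y),-np.cos(y),0],[0,0,-1]]))
    return np.r_[R0.inv().apply(np.array(p)-s["tool_pos"])/300,(R0.inv()*M).as_rotvec()/np.pi].round(4)
def yaw(s=None):
    x=R.from_rotvec((s or state())["tcp_rot"]).as_matrix()[:,0]; return np.degrees(np.arctan2(x[1],x[0]))
E
python3 - <<'E'
from h import *
print(np.array(K["wrist"]["hand_eye"]).round(2).tolist(),{k:K["wrist"][k] for k in K["wrist"] if k!="hand_eye"},yaw())
a=onz("side",(379.5,197.5),108);b=onz("side",(400,227),108);print(a.round(),b.round(),np.degrees(np.arctan2(*(b-a)[1::-1])), tcp_to_tips)
h=np.array(K["wrist"]["hand_eye"])
for y in (0,): print(go([420,-185,300],y))
E
```

```text
[[-0.0, 0.97, 0.25, 67.66], [1.0, 0.0, 0.0, -0.42], [0.0, 0.25, -0.97, -152.82], [0.0, 0.0, 0.0, 1.0]] {'fx': 356.1116078799918, 'fy': 356.1116078799918, 'cx': 315.5569417893306, 'cy': 236.47396767235554} 19.64060734937273
[408. 207. 108.] [484. 215. 108.] 5.920826950996579 8.0
[ 1.1112 -1.0319 -0.2311 -0.      0.      0.1091]
```

Call:
{"name": "play_rows", "arguments": {
  "moves": [0.66,-0.48,0,0,0,0.109,1,0.66,-0.48,0,0,0,0.109,1,0.66,-0.48,0,0,0,0.109,1,0.66,-0.48,0,0,0,0.109,1,0.66,-0.48,0,0,0,0.109,1,0.66,-0.48,0,0,0,0.109,1,0.66,-0.48,0,0,0,0.109,1,0.66,-0.48,0,0,0,0.109,1]
}}

```text
time: 1.22
tool_pos: [349.2, -385.1, 230.9]
tcp_rot: [3.141, 0.006, 0.0]
force: [1.0, -0.1, 0.2]
opening: 88.0
grip_force: 0.0
```

Call:
{"name": "play_rows", "arguments": {
  "moves": [0.458,-0.673,0,0,0,0,1,0.458,-0.673,0,0,0,0,1,0.458,-0.673,0,0,0,0,1,0.458,-0.673,0,0,0,0,1,0.458,-0.673,0,0,0,0,1,0.458,-0.673,0,0,0,0,1,0.458,-0.673,0,0,0,0,1,0.458,-0.673,0,0,0,0,1,0.458,-0.673,0,0,0,0,1]
}}

```text
time: 1.97
tool_pos: [485.2, -185.6, 230.6]
tcp_rot: [3.141, -0.0, -0.001]
force: [0.0, -0.9, 0.5]
opening: 88.0
grip_force: 0.0
```

Run:
```python
from h import *
s=state(); im=snap("wrist","w1.png"); T=pose("wrist",s)
u=proj("wrist",[466,-184,44],T); print(s["time"],s["tool_pos"],yaw(s),u)
x,y=(u-60).round().astype(int); cv2.imwrite('pics/w1c.png',cv2.resize(im[y:y+120,x-10:x+130],None,fx=5,fy=5,interpolation=2)); print(x-10,y)
print([(np.array(b["location"])*[640,480],b["score"]) for b in boxes_of("wrist","bolt_mouth")])
```

```text
1.9667 [ 485.22777362 -185.58225274  230.56621367] -0.00043000714893225503 [315.02232239 236.42106427]
245 176
[(array([318.208, 234.288]), 0.69)]
```

View pics/w1c.png

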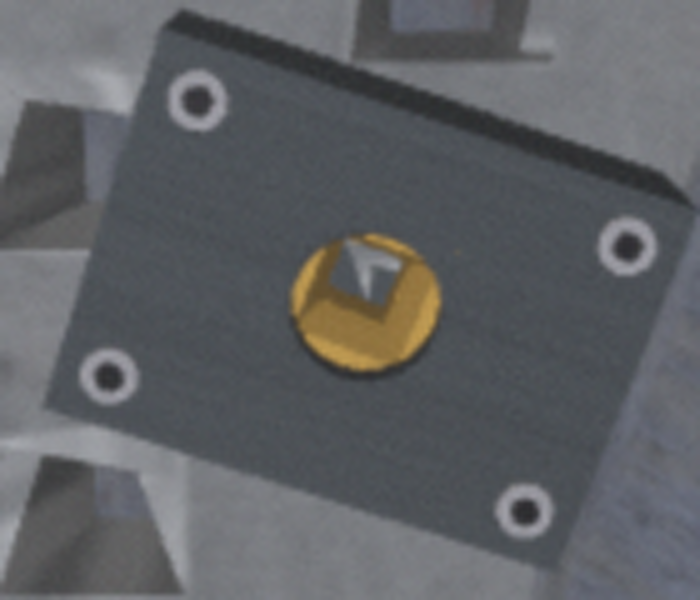

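The wrist crop shows the block, turned about 18° clockwise. The bore centre is at crop (366,303), which is pixel (318.2,236.6), with the brass flare and the square socket visible. I'll go closer for the socket angle.

Call:
{"name": "play_rows", "arguments": {
  "moves": [-0.09,0,0.41,0,0,0,1,-0.09,0,0.41,0,0,0,1,-0.09,0,0.41,0,0,0,1,-0.09,0,0.41,0,0,0,1,-0.09,0,0.41,0,0,0,1,-0.09,0,0.41,0,0,0,1]
}}

```text
time: 2.57
tool_pos: [459.7, -185.9, 109.2]
tcp_rot: [3.141, -0.002, 0.003]
force: [-0.0, -0.3, 0.2]
opening: 87.7
grip_force: 0.0
```

Run:
```python
from h import *
s=state(); im=snap("wrist","w2.png"); T=pose("wrist",s)
w=onz("wrist",(318.2,236.6),44,np.array(pose("wrist",{**s,"tool_pos":np.array([485.23,-185.58,230.57]),"tcp_rot":[3.1413,0,0]})));print("bore1",w)
# rectify: top view at z=33-ish plane (socket top) , 12 px/mm, world x up, y left
S=14; c=w[:2]
for z,n in((33,'r33'),):
    src=[];dst=[]
    for dx,dy in((-20,-20),(20,-20),(20,20),(-20,20)):
        src.append(proj("wrist",[c[0]+dx,c[1]+dy,z],T)); dst.append([(20-dy)*S,(20-dx)*S])
    H=cv2.getPerspectiveTransform(np.float32(src),np.float32(dst))
    cv2.imwrite('pics/'+n+'.png',cv2.warpPerspective(im,H,(40*S,40*S),flags=2))
print(s["time"],s["tool_pos"],proj("wrist",w,T))
```

```text
bore1 [ 465.88373203 -187.10440367   44.        ]
2.5667 [ 459.67474582 -185.87707498  109.21727607] [318.89161607 245.14128103]
```

View pics/r33.png

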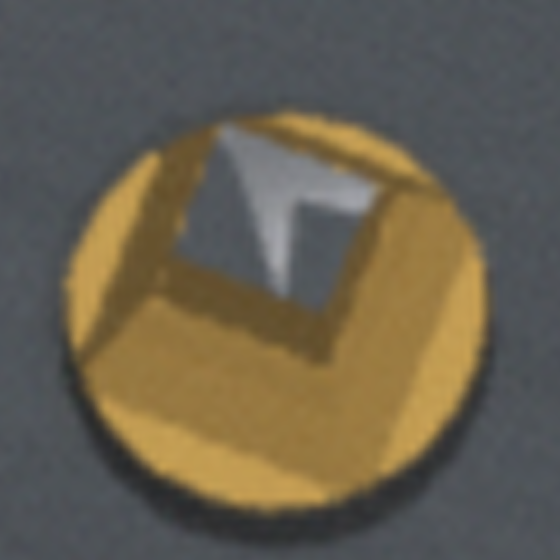

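The rectified view shows the flare square turned about 20.5° clockwise. Its centre is at (276,298), which puts the bolt at about (465,-187) with sides at yaw -20.5°. I'll insert with tool yaw 69.5° and turn to about -5°. Next I'll go over the key.

Call:
{"name": "play_rows", "arguments": {
  "moves": [0,0,-0.435,0,0,0,0.3,0,0,-0.435,0,0,0,0.3,0,0,-0.435,0,0,0,0.3,-0.03,-0.66,-0.435,0,0,0,0.3,-0.03,-0.66,-0.435,0,0,0,0.3,-0.03,-0.66,-0.435,0,0,0,0.3,-0.03,-0.66,-0.435,0,0,0,0.3,-0.03,-0.66,-0.435,0,0,0,0.3,-0.03,-0.66,-0.435,0,0,0,0.3,-0.03,-0.66,-0.435,0,0,0,0.3]
}}

```text
time: 3.45
tool_pos: [450.8, 14.8, 240.9]
tcp_rot: [3.141, 0.006, 0.008]
force: [0.2, -0.3, -0.4]
opening: 56.9
grip_force: 0.0
```

Call:
{"name": "play_rows", "arguments": {
  "moves": [0,-0.66,0,0,0,0,0.3,0,-0.66,0,0,0,0,0.3,0,-0.66,0,0,0,0,0.3,0,-0.66,0,0,0,0,0.3,0,-0.66,0,0,0,0,0.3,0,-0.66,0,0,0,0,0.3,0,-0.66,0,0,0,0,0.3,0,-0.66,0,0,0,0,0.3,0,-0.66,0,0,0,0,0.3]
}}

```text
time: 4.2
tool_pos: [449.8, 210.0, 238.7]
tcp_rot: [3.142, -0.003, 0.001]
force: [0.1, -0.6, 0.8]
opening: 57.2
grip_force: 0.0
```

Run:
```python
from h import *
s=state(); im=snap("wrist","w3.png"); T=pose("wrist",s)
print(s["time"],s["tool_pos"],yaw(s),s["opening"],proj("wrist",[446,210,108],T))
for m in cut_out("wrist","blue_key_grip"):
    r,c=np.nonzero(m["pixels"]); 
    if len(r)<20: continue
    P=np.array([onz("wrist",u,108,T)[:2] for u in zip(c,r)]).astype(np.float32)
    print(m["score"],np.c_[c,r].mean(0).round(),P.mean(0),cv2.minAreaRect(P))
    im[m["pixels"]]=im[m["pixels"]]//2+np.array([0,127,0],np.uint8)
cv2.imwrite('pics/w3c.png',im)
```

```text
4.2 [449.83792509 209.95018406 238.70599313] -0.09143103781255867 57.21464297010739 [316.76984    235.27228054]
0.73 [320. 228.] [451.49173 207.3799 ] ((448.4930114746094, 207.81590270996094), (30.013582229614258, 85.02244567871094), 89.75629425048828)
0.68 [162. 256.] [428.35495 339.33148] ((419.6630859375, 339.6902160644531), (52.608619689941406, 97.26565551757812), 55.49978256225586)
```

View pics/w3.png

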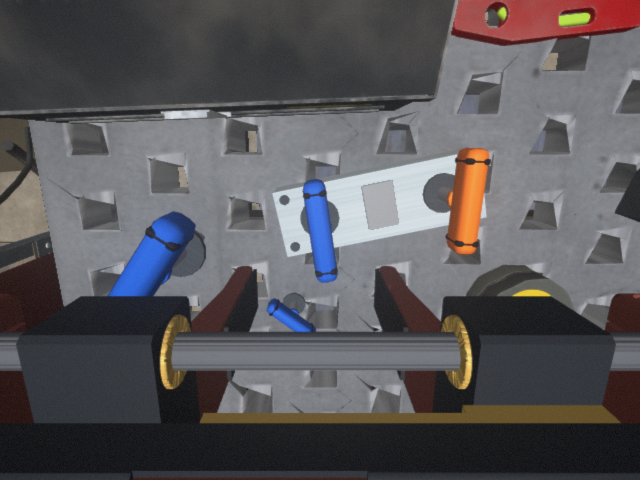

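The key's grip runs from (314,183) to (328,279), so it is at about (449.5, 207) with yaw 8°. The orange key is clear at (468,200). Descending.

Call:
{"name": "play_rows", "arguments": {
  "moves": [0,0.01,0,0,0,-0.0445,0.3,0,0.01,0.1,0,0,-0.0445,0.3,0,0.01,0.2,0,0,-0.0445,0.3,0,0.01,0.3,0,0,-0.0445,0.3,0,0.01,0.36,0,0,-0.0445,0.3,0,0.01,0.42,0,0,-0.0445,0.3,0,0.01,0.469,0,0,-0.0445,0.3,0,0.01,0.469,0,0,-0.0445,0.3]
}}

```text
time: 4.97
tool_pos: [447.9, 206.8, 95.2]
tcp_rot: [3.132, 0.217, -0.007]
force: [-0.1, -1.0, 0.4]
opening: 57.0
grip_force: 0.0
```

Call:
{"name": "play_rows", "arguments": {
  "moves": [0,0,0,0,0,0,-1,0,0,0,0,0,0,-1,0,0,0,0,0,0,-1,0,0,0,0,0,0,-1,0,0,0,0,0,0,-1,0,0,0,0,0,0,-1],
  "grip_force": 40
}}

```text
time: 5.47
tool_pos: [449.7, 208.6, 98.1]
tcp_rot: [-3.134, -0.22, -0.002]
force: [0.2, -1.4, 1.3]
opening: 20.6
grip_force: 0.6
```

Call:
{"name": "play_rows", "arguments": {
  "moves": [0,0,0,0,0,0,-1,0,0,0,0,0,0,-1,0,0,0,0,0,0,-1,0,0,0,0,0,0,-1]
}}

```text
time: 5.8
tool_pos: [449.5, 208.5, 97.7]
tcp_rot: [-3.134, -0.22, -0.0]
force: [-0.1, -1.8, 4.2]
opening: 18.1
grip_force: 40.0
```

Call:
{"name": "play_rows", "arguments": {
  "moves": [0,0,-0.05,0,0,0,-1,0,0,-0.1,0,0,0,-1,0,0,-0.15,0,0,0,-1,0,0,-0.2,0,0,0,-1,0,0,-0.25,0,0,0,-1,0,0,-0.3,0,0,0,-1,0,0,-0.36,0,0,0,-1,0,0,-0.36,0,0,0,-1]
}}

```text
time: 6.47
tool_pos: [450.8, 209.3, 208.0]
tcp_rot: [-3.132, -0.22, -0.007]
force: [0.5, 0.6, -2.3]
opening: 18.6
grip_force: 40.0
```

Run:
```python
from h import *
s=state(); im=snap("side","s2.png"); w=snap("wrist","w4.png")
print(s["time"],s["tool_pos"],yaw(s),s["opening"],s["grip_force"],s["force"],s["joints"])
u=proj("side",s["tool_pos"]).astype(int); v=im[u[1]-90:u[1]+110,u[0]-130:u[0]+130]
cv2.imwrite('pics/c4.png',np.hstack([cv2.resize(v,(400,308)),cv2.resize(w,(400,308))])); print(u)
```

```text
6.4667 [450.79652973 209.25958289 207.99262302] 8.035927708807197 18.60353409590126 39.963771030306816 [ 0.51276561  0.559704   -2.34823374] [4.10568557e-01 2.64614204e-01 1.93033093e+00 1.72700085e-04
 9.42015259e-01 1.84100720e+00]
[397 184]
```

View pics/c4.png

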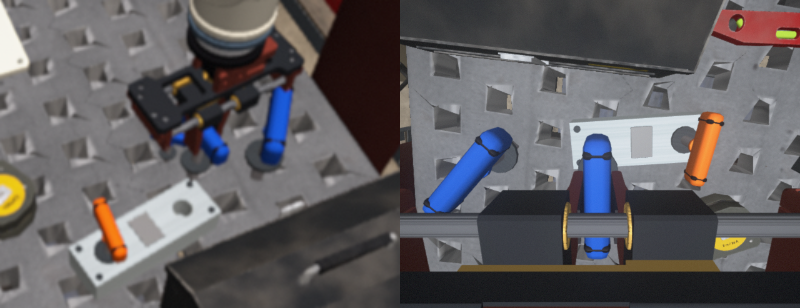

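The crop shows the key aligned and held in the jaws. The orange key is still in the rack, and the small and large keys are untouched. Carrying it to the bolt.

Call:
{"name": "play_rows", "arguments": {
  "moves": [0,0,-0.12,0,0,0,-1,0,0,-0.12,0,0,0,-1,-0.07,0.657,-0.12,0,0,-0.342,-1,-0.07,0.657,-0.12,0,0,-0.342,-1,-0.07,0.657,-0.12,0,0,-0.342,-1,-0.07,0.657,-0.12,0,0,-0.342,-1,-0.07,0.657,-0.12,0,0,-0.342,-1,-0.07,0.657,-0.12,0,0,-0.342,-1,-0.07,0.657,-0.12,0,0,-0.342,-1,-0.07,0.657,-0.12,0,0,-0.342,-1,-0.07,0.657,-0.12,0,0,-0.342,-1,-0.07,0.657,-0.12,0,0,-0.342,-1]
}}

```text
time: 7.57
tool_pos: [455.3, 10.1, 239.9]
tcp_rot: [-2.574, -1.799, 0.003]
force: [-0.3, -0.1, -1.9]
opening: 18.2
grip_force: 40.0
```

Run:
```python
from h import *
s=state(); print(s["tool_pos"],yaw(s),go([465,-187,180],69.5))
I=np.eye(4); k=get_calibration("wrist")
T=np.array(k["hand_eye"]) # tool coords
for x in(-42,0,42): print(x,proj("wrist",[x,0,-10.5],T),proj("wrist",[x,0,-24],T))
w=cv2.imread('pics/w4.png').astype(int); m=(w[:,:,0]>120)&(w[:,:,0]-w[:,:,2]>80); r,c=np.nonzero(m[:,290:345]); print(r.min(),r.max(),c.mean()+290)
print([np.round(c[r==q].mean()+290,1) for q in (220,250,280,380,400)if (r==q).any()])
```

```text
[455.34157556  10.09948846 239.85669516] 69.92196015003593 [-6.059e-01  2.562e-01  1.994e-01 -7.000e-04  2.000e-04  2.300e-03]
-42 [315.68354124 390.65917425] [315.65311822 411.72786738]
0 [315.59673221 307.1803526 ] [315.55606343 322.06674683]
42 [315.49750298 211.75779832] [315.44373752 218.2978655 ]
216 403 314.87370753323484
[np.float64(314.0), np.float64(315.0), np.float64(315.0), np.float64(315.5), np.float64(315.0)]
```

Call:
{"name": "play_rows", "arguments": {
  "moves": [-0.606,0.256,0,0,0,0.002,-1,-0.606,0.256,0,0,0,0.002,-1,-0.606,0.256,0,0,0,0.002,-1,-0.606,0.256,0,0,0,0.002,-1,-0.606,0.256,0,0,0,0.002,-1,-0.606,0.256,0.2,0,0,0.002,-1,-0.606,0.256,0.2,0,0,0.002,-1,-0.606,0.256,0.2,0,0,0.002,-1,-0.606,0.256,0.2,0,0,0.002,-1]
}}

```text
time: 8.32
tool_pos: [463.4, -186.3, 179.7]
tcp_rot: [-2.583, -1.782, 0.004]
force: [1.1, -0.9, -1.0]
opening: 18.2
grip_force: 40.0
```

Call:
{"name": "play_rows", "arguments": {
  "moves": [0,0,0.06,0,0,0,-1,0,0,0.12,0,0,0,-1,0,0,0.15,0,0,0,-1,0,0,0.15,0,0,0,-1]
}}

```text
time: 8.65
tool_pos: [464.2, -186.1, 135.7]
tcp_rot: [-2.583, -1.785, 0.002]
force: [-0.1, 0.8, -2.1]
opening: 18.2
grip_force: 40.0
```

Run:
```python
from h import *
s=state(); print(s["tool_pos"],yaw(s),s["force"],go([465,-187,91.7],69.5))
im=snap("side","s5.png"); im2=snap("scene","sc5.png")
u=proj("side",[465,-187,60]).astype(int); v=im[u[1]-60:u[1]+60,u[0]-80:u[0]+80]
q=proj("scene",[465,-187,60]).astype(int); v2=im2[q[1]-60:q[1]+60,q[0]-80:q[0]+80]
cv2.imwrite('pics/c5.png',np.hstack([cv2.resize(v,(400,300),interpolation=2),cv2.resize(v2,(400,300),interpolation=2)]))
```

```text
[ 464.23734949 -186.10271285  135.72089815] 69.27935519274241 [-0.07872113  0.80515191 -2.08824369] [-0.0019  0.0037  0.1467 -0.0006 -0.     -0.0012]
```

View pics/c5.png

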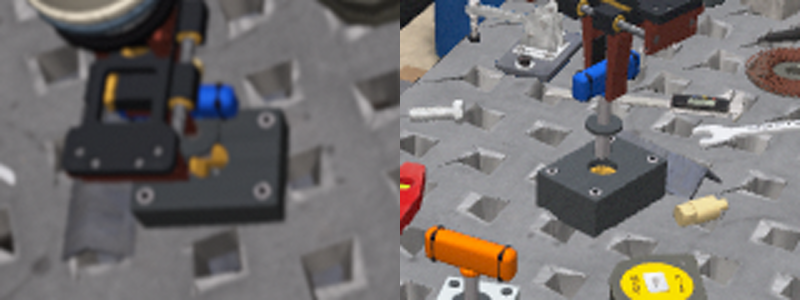

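The crops show the key's square right above the brass socket in both views. I'm inserting in small steps.

Call:
{"name": "play_rows", "arguments": {
  "moves": [0,0.002,0.02,0,0,0,-1,0,0.002,0.035,0,0,0,-1,0,0.002,0.05,0,0,0,-1,0,0.002,0.06,0,0,0,-1,0,0.002,0.07,0,0,0,-1,0,0.002,0.08,0,0,0,-1,0,0.002,0.09,0,0,0,-1,0,0.002,0.1,0,0,0,-1,0,0.002,0.1,0,0,0,-1]
}}

```text
time: 9.5
tool_pos: [464.9, -186.9, 105.9]
tcp_rot: [-2.585, -1.784, 0.001]
force: [-0.6, 0.4, -1.6]
opening: 18.3
grip_force: 40.0
```

Call:
{"name": "play_rows", "arguments": {
  "moves": [0,0,0.01,0,0,0,-1,0,0,0.02,0,0,0,-1,0,0,0.03,0,0,0,-1,0,0,0.038,0,0,0,-1,0,0,0.044,0,0,0,-1,0,0,0.047,0,0,0,-1,0,0,0.047,0,0,0,-1]
}}

```text
time: 10.08
tool_pos: [465.2, -186.9, 92.1]
tcp_rot: [-2.585, -1.785, 0.0]
force: [-0.8, -0.2, -1.2]
opening: 18.1
grip_force: 40.0
```

Call:
{"name": "play_rows", "arguments": {
  "moves": [0,0,0.003,0,0,0,-1,0,0,0.003,0,0,0,-1,0,0,0.003,0,0,0,-1,0,0,0.003,0,0,0.03,-1,0,0,0.003,0,0,0.06,-1,0,0,0.003,0,0,0.09,-1,0,0,0.003,0,0,0.12,-1,0,0,0.003,0,0,0.15,-1,0,0,0.003,0,0,0.18,-1,0,0,0.003,0,0,0.21,-1,0,0,0.003,0,0,0.21,-1]
}}

```text
time: 11.0
tool_pos: [465.1, -187.0, 91.6]
tcp_rot: [-3.025, -0.846, 0.0]
force: [-1.4, 0.4, 1.2]
opening: 18.2
grip_force: 40.0
```

Run:
```python
from h import *
s=state(); print(s["tool_pos"],yaw(s),s["force"],s["wrist_torque"],s["joints"][5])
```

```text
[ 465.11545568 -186.99795189   91.61581228] 31.248205806749716 [-1.384511    0.41374146  1.17160859] [ 0.05835105  0.24508696 -0.01098056] 0.6195513051803226
```

Going well: the key is seated and turned 38° so far. I'll carry on.

Call:
{"name": "play_rows", "arguments": {
  "moves": [0,0,0,0,0,0.03,-1,0,0,0,0,0,0.06,-1,0,0,0,0,0,0.09,-1,0,0,0,0,0,0.12,-1,0,0,0,0,0,0.15,-1,0,0,0,0,0,0.18,-1,0,0,0,0,0,0.21,-1,0,0,0,0,0,0.23,-1,0,0,0,0,0,0.23,-1]
}}

```text
time: 11.75
tool_pos: [465.4, -187.3, 91.7]
tcp_rot: [3.129, -0.271, 0.001]
force: [-1.1, -1.3, 0.5]
opening: 18.2
grip_force: 40.0
```

Run:
```python
from h import *
s=state(); print(s["tool_pos"],yaw(s),s["force"],s["wrist_torque"],s["joints"][5])
```

```text
[ 465.37737338 -187.29791238   91.65147411] -9.915455440777084 [-1.12814421 -1.29463328  0.52527606] [-0.31907097  0.28628585  0.05794497] 1.3381825440466795
```

Call:
{"name": "play_rows", "arguments": {
  "moves": [0,0,0,0,0,0.015,-1,0,0,0,0,0,0.03,-1,0,0,0,0,0,0.045,-1,0,0,0,0,0,0.05,-1,0,0,0,0,0,0.05,-1]
}}

```text
time: 12.17
tool_pos: [465.4, -187.3, 91.7]
tcp_rot: [3.099, -0.513, 0.001]
force: [-1.6, -2.5, 1.9]
opening: 18.1
grip_force: 40.0
```

Run:
```python
from h import *
s=state(); print(s["tool_pos"],yaw(s),s["force"],s["wrist_torque"],s["joints"][5])
```

```text
[ 465.37071284 -187.30257408   91.67121526] -18.789827299190833 [-1.56456811 -2.54800368  1.88649115] [-0.6135349   0.34672949  0.17233493] 1.493039809459913
```

Call:
{"name": "play_rows", "arguments": {
  "moves": [0,0,0,0,0,0.015,-1,0,0,0,0,0,0.03,-1,0,0,0,0,0,0.03,-1]
}}

```text
time: 12.42
tool_pos: [465.4, -187.3, 91.7]
tcp_rot: [3.071, -0.661, 0.001]
force: [-1.1, -3.1, 1.6]
opening: 18.7
grip_force: 40.0
```

Run:
```python
from h import *
s=state(); print(s["tool_pos"],yaw(s),s["force"],s["wrist_torque"],s["joints"][5])
```

```text
[ 465.42605488 -187.3075254    91.66446436] -24.278085252206072 [-1.06241766 -3.0678519   1.63956118] [-0.72427027  0.35568889  0.08272037] 1.5888597752844673
```

Run:
```python
from h import *
s=state(); w=snap("wrist","w6.png").astype(int); print(s["wrist_torque"],s["opening"])
m=(w[:,:,0]>120)&(w[:,:,0]-w[:,:,2]>80); r,c=np.nonzero(m[:,270:365])
print(r.min(),r.max(),[np.round(c[r==q].mean()+270,1) for q in (220,235,250,265,280,380,390,400)if (r==q).any()])
cv2.imwrite('pics/w6c.png',w[120:440,160:480])
```

```text
[-0.72427027  0.35568889  0.08272037] 18.693335805356618
216 403 [np.float64(313.5), np.float64(313.0), np.float64(313.5), np.float64(314.0), np.float64(314.0), np.float64(315.5), np.float64(316.0)][ WARN:0@0.419] global loadsave.cpp:1063 imwrite_ Unsupported depth image for selected encoder is fallbacked to CV_8U.
```

View pics/w6c.png

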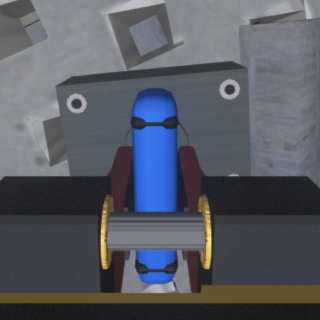

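The crop shows the grip centred in the jaws and lagging by only about 1°. I'll turn a bit more to find the stop.

Call:
{"name": "play_rows", "arguments": {
  "moves": [0,0,0,0,0,0.015,-1,0,0,0,0,0,0.03,-1,0,0,0,0,0,0.03,-1]
}}

```text
time: 12.72
tool_pos: [465.5, -187.4, 91.6]
tcp_rot: [3.036, -0.804, 0.001]
force: [-2.1, -4.7, 2.9]
opening: 18.4
grip_force: 40.0
```

Run:
```python
from h import *
s=state(); w=snap("wrist","w7.png").astype(int); print(yaw(s),s["wrist_torque"],s["force"],s["opening"],s["joints"][5])
m=(w[:,:,0]>120)&(w[:,:,0]-w[:,:,2]>80); r,c=np.nonzero(m[:,270:365])
print(r.min(),r.max(),[np.round(c[r==q].mean()+270,1) for q in (220,235,250,265,280,380,390,400)if (r==q).any()])
```

```text
-29.65994530009403 [-0.93891664  0.30829521  0.17779254] [-2.12329056 -4.73924164  2.90037439] 18.355083707278887 1.6829549105359756
215 403 [np.float64(312.5), np.float64(311.5), np.float64(313.5), np.float64(313.5), np.float64(314.0), np.float64(316.5), np.float64(317.0)]
```

Call:
{"name": "play_rows", "arguments": {
  "moves": [0,0,0,0,0,0.015,-1,0,0,0,0,0,0.03,-1,0,0,0,0,0,0.03,-1,0,0,0,0,0,0.03,-1]
}}

```text
time: 13.1
tool_pos: [465.5, -187.4, 91.7]
tcp_rot: [2.996, -0.943, 0.001]
force: [-2.2, -4.5, 1.9]
opening: 18.4
grip_force: 40.1
```

Run:
```python
from h import *
s=state(); w=snap("wrist","w8.png").astype(int); print(yaw(s),s["wrist_torque"],s["force"],s["opening"],s["joints"][5],s["joint_torque"][5])
m=(w[:,:,0]>120)&(w[:,:,0]-w[:,:,2]>80); r,c=np.nonzero(m[:,270:365])
print(r.min(),r.max(),[np.round(c[r==q].mean()+270,1) for q in (220,235,250,265,280,380,390,400)if (r==q).any()])
```

```text
-34.93900976755467 [-1.08363927  0.32202037  0.3106951 ] [-2.19091437 -4.48236528  1.87836309] 18.423252882646334 1.7751444228140107 0.3957024682313204
216 403 [np.float64(312.5), np.float64(311.5), np.float64(313.5), np.float64(313.5), np.float64(314.0), np.float64(316.5), np.float64(317.5)]
```

Call:
{"name": "play_rows", "arguments": {
  "moves": [0,0,0,0,0,0.015,-1,0,0,0,0,0,0.03,-1,0,0,0,0,0,0.03,-1,0,0,0,0,0,0.03,-1]
}}

```text
time: 13.48
tool_pos: [465.5, -187.5, 91.7]
tcp_rot: [2.948, -1.083, 0.001]
force: [-2.6, -5.0, 2.6]
opening: 18.5
grip_force: 40.1
```

Run:
```python
from h import *
s=state(); w=snap("wrist","w9.png"); print(yaw(s),s["wrist_torque"],s["force"],s["opening"],s["joints"][5],s["joint_torque"][5])
w=w.astype(int)
m=(w[:,:,0]>120)&(w[:,:,0]-w[:,:,2]>80); r,c=np.nonzero(m[:,270:365])
print(r.min(),r.max(),[np.round(c[r==q].mean()+270,1) for q in (220,235,250,265,280,380,390,400)if (r==q).any()])
```

```text
-40.34442232548214 [-1.11955589  0.40299689  0.31447097] [-2.56234133 -4.96278599  2.62053642] 18.487698894593464 1.869459101724125 0.3996219579130411
216 403 [np.float64(312.5), np.float64(311.5), np.float64(313.5), np.float64(313.5), np.float64(314.0), np.float64(316.5), np.float64(317.5)]
```

Run:
```python
from h import *
im=snap("side","s10.png"); im2=snap("scene","sc10.png"); w=cv2.imread('pics/w9.png')
def cr(c,im):
    u=proj(c,[465,-187,70]).astype(int); return cv2.resize(im[u[1]-55:u[1]+45,u[0]-67:u[0]+66],(400,300),interpolation=2)
wc=lambda w:cv2.resize(w[180:420,155:475],(400,300),interpolation=2)
cv2.imwrite('pics/c10.png',np.vstack([np.hstack([cr("side",im),cr("scene",im2)]),np.hstack([wc(w),wc(cv2.imread('pics/w7.png')) if __import__('os').path.exists('pics/w7.png') else wc(w)])]))
```

```text
(no output)
```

View pics/c10.png

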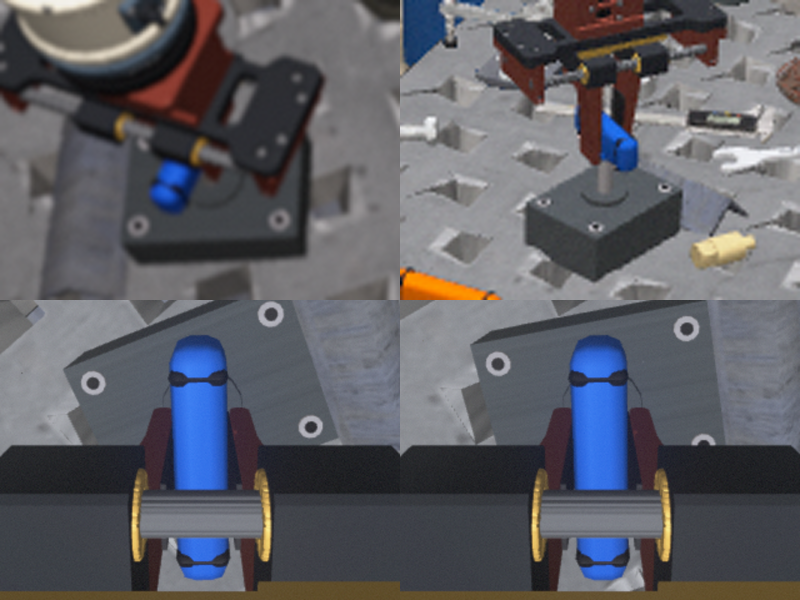

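The views show the collar seated on the block and the key turned about 107° with the gripper, which is beyond the expected stop and under a steady 0.3 N m. So the stop has been reached and is being over-pressed. I'll ease back to unload it, staying inside the play.

Call:
{"name": "play_rows", "arguments": {
  "moves": [0,0,0,0,0,-0.015,-1,0,0,0,0,0,-0.03,-1,0,0,0,0,0,-0.03,-1,0,0,0,0,0,-0.03,-1]
}}

```text
time: 13.97
tool_pos: [465.4, -187.2, 91.7]
tcp_rot: [2.995, -0.948, 0.001]
force: [-1.6, -5.2, 3.9]
opening: 18.6
grip_force: 40.0
```

```bash
cat > t.py <<'E'
from h import *
s=state(); w=snap("wrist","wt.png"); print(s["tool_pos"],yaw(s),s["wrist_torque"],s["force"],s["opening"],s["joint_torque"][5])
w=w.astype(int)
m=(w[:,:,0]>120)&(w[:,:,0]-w[:,:,2]>80); r,c=np.nonzero(m[:,270:365])
print(r.min(),r.max(),[float(np.round(c[r==q].mean()+270,1)) for q in (220,235,250,265,280,380,390,400)if (r==q).any()])
E
python3 t.py
```

```text
[ 465.42390611 -187.23791092   91.65062586] -35.14516209166815 [-0.96868319  0.43539526  0.01305183] [-1.6340873  -5.17817116  3.90242278] 18.625169125565364 -0.19692978356033564
216 403 [314.0, 314.5, 314.5, 315.0, 315.0, 314.5, 315.0]
```

Call:
{"name": "play_rows", "arguments": {
  "moves": [0,0,0,0,0,-0.03,-1,0,0,0,0,0,-0.06,-1,0,0,0,0,0,-0.08,-1,0,0,0,0,0,-0.1,-1,0,0,0,0,0,-0.1,-1,0,0,0,0,0,-0.1,-1]
}}

```text
time: 14.52
tool_pos: [465.4, -187.1, 91.6]
tcp_rot: [3.106, -0.472, 0.001]
force: [-2.3, -3.6, 5.9]
opening: 18.4
grip_force: 40.0
```

```bash
python3 t.py
```

```text
[ 465.39479323 -187.07115168   91.64418616] -17.28384565268888 [-0.7823204   0.42482477 -0.02779892] [-2.29651835 -3.60286575  5.89249276] 18.363194456675735 -0.21671800408512354
215 403 [314.0, 314.5, 315.0, 315.0, 315.0, 315.0, 314.5]
```

Unloaded. I'll turn clockwise once more with a firmer grip to feel for the stop.

Call:
{"name": "play_rows", "arguments": {
  "moves": [0,0,0,0,0,0,-1,0,0,0,0,0,0.03,-1,0,0,0,0,0,0.06,-1,0,0,0,0,0,0.07,-1,0,0,0,0,0,0.07,-1],
  "grip_force": 60
}}

```text
time: 14.98
tool_pos: [465.4, -187.3, 91.7]
tcp_rot: [3.034, -0.811, 0.001]
force: [-1.5, -5.5, 5.8]
opening: 18.1
grip_force: 60.0
```

```bash
python3 t.py
```

```text
[ 465.38985187 -187.33948006   91.65038023] -29.93668580345417 [-1.28103628  0.49994303  0.07176187] [-1.46601649 -5.47927875  5.81266669] 18.116632428327442 0.5954505130648613
216 403 [314.5, 314.5, 314.5, 315.0, 315.0, 315.5, 315.5]
```

Call:
{"name": "play_rows", "arguments": {
  "moves": [0,0,0,0,0,0.03,-1,0,0,0,0,0,0.06,-1,0,0,0,0,0,0.09,-1,0,0,0,0,0,0.1,-1,0,0,0,0,0,0.1,-1]
}}

```text
time: 15.45
tool_pos: [465.3, -187.5, 91.6]
tcp_rot: [2.87, -1.275, 0.001]
force: [-3.6, -6.2, 5.4]
opening: 18.0
grip_force: 60.0
```

```bash
python3 t.py
```

```text
[ 465.25554082 -187.48004869   91.643853  ] -47.8930181218403 [-1.42915695  0.61255693  0.26697076] [-3.59595192 -6.23167222  5.43989504] 17.982171005393578 0.7941568270325661
216 403 [313.5, 313.5, 314.5, 314.5, 314.5, 316.0, 316.5]
```

There is still no hard wall. The torque grows gently (about 0.4 N m/rad past yaw -18°) and vanishes on return, so the stop itself is yielding. I'll bring the key back to yaw +9°, just within the far edge of the play with the bolt at 1.3. That way the bolt can't rest beyond the stop and isn't pulled off it.

Call:
{"name": "play_rows", "arguments": {
  "moves": [0,0,0,0,0,-0.03,-1,0,0,0,0,0,-0.06,-1,0,0,0,0,0,-0.1,-1,0,0,0,0,0,-0.13,-1,0,0,0,0,0,-0.17,-1,0,0,0,0,0,-0.2,-1,0,0,0,0,0,-0.24,-1,0,0,0,0,0,-0.25,-1,0,0,0,0,0,-0.25,-1,0,0,0,0,0,-0.25,-1]
}}

```text
time: 16.33
tool_pos: [465.3, -187.1, 91.6]
tcp_rot: [3.14, -0.078, 0.0]
force: [-0.6, -5.4, 5.1]
opening: 17.8
grip_force: 60.0
```

```bash
python3 t.py
```

```text
[ 465.26269034 -187.11811315   91.61749567] -2.840679151177833 [-1.06165095  0.52225372 -0.04669072] [-0.59907693 -5.41973168  5.09385812] 17.76863610640863 -0.08957433281466365
215 403 [314.5, 315.0, 315.5, 315.0, 315.0, 315.0, 315.0]
```

Call:
{"name": "play_rows", "arguments": {
  "moves": [0,0,0,0,0,-0.02,-1,0,0,0,0,0,-0.04,-1,0,0,0,0,0,-0.065,-1,0,0,0,0,0,-0.065,-1,0,0,0,0,0,-0.065,-1]
}}

```text
time: 16.8
tool_pos: [465.3, -187.0, 91.6]
tcp_rot: [3.132, 0.243, 0.0]
force: [-2.1, -3.5, 6.4]
opening: 17.8
grip_force: 60.0
```

```bash
python3 t.py
```

```text
[ 465.26437149 -187.0227759    91.62180592] 8.869485063211638 [-0.93113203  0.5086534   0.02982837] [-2.07028713 -3.53292826  6.35221877] 17.848941018211544 -0.14345213770866394
214 403 [314.5, 314.5, 315.0, 315.0, 315.0, 315.0, 315.0]
```

No drag is felt at yaw +9°, so the bolt rests at its stop with the key loose in its play. Releasing and withdrawing straight up.

Call:
{"name": "play_rows", "arguments": {
  "moves": [0,0,0,0,0,0,-0.3,0,0,0,0,0,0,-0.2,0,0,0,0,0,0,0,0,0,0,0,0,0,0.1,0,0,0,0,0,0,0.2,0,0,0,0,0,0,0.2,0,0,0,0,0,0,0.2]
}}

```text
time: 17.43
tool_pos: [465.2, -186.9, 91.4]
tcp_rot: [-3.132, -0.244, 0.0]
force: [-0.3, -0.2, -0.6]
opening: 52.8
grip_force: 0.0
```

Call:
{"name": "play_rows", "arguments": {
  "moves": [0,0,-0.05,0,0,0,0.2,0,0,-0.1,0,0,0,0.2,0,0,-0.2,0,0,0,0.2,0,0,-0.3,0,0,0,0.2,0,0,-0.4,0,0,0,0.2,0.1,0,-0.5,0,0,0,0.2,0.1,0,-0.5,0,0,0,0.2,0.1,0,-0.5,0,0,0,0.2,0.1,0,-0.5,0,0,0,0.2]
}}

```text
time: 18.18
tool_pos: [494.0, -182.0, 240.6]
tcp_rot: [-3.131, -0.245, 0.002]
force: [-0.7, 0.1, 0.2]
opening: 53.1
grip_force: 0.0
```

Run:
```python
from h import *
s=state(); print(s["time"],s["tool_pos"],s["opening"],s["force"])
T=pose("wrist",s); 
for c in ("wrist","side","scene"):
    im=snap(c,c+"11.png"); Tc=T if c=="wrist" else None
    h=cv2.cvtColor(im,cv2.COLOR_BGR2HSV); m=cv2.inRange(h,(105,150,60),(125,255,255))
    u=proj(c,[465.2,-187,102],Tc); a=np.zeros_like(m); cv2.circle(a,tuple(int(i) for i in u),60 if c!="wrist" else 100,255,-1); m&=a
    r,q=np.nonzero(m); print(c,u,len(r),(np.median(q),np.median(r)) if len(r) else None)
    if len(r): P=np.float32([onz(c,x,102,Tc)[:2] for x in zip(q,r)]); print(P.mean(0),cv2.minAreaRect(P))
    if c!="wrist":
        p=[(np.array(b["location"])*[640,480]).round(1).tolist() for b in boxes_of(c,"orange_key_grip")[:1]]; print("orange",p)
```

```text
18.1833 [ 494.01773828 -181.97469666  240.64167652] 53.11381157310685 [-0.7175236   0.13619782  0.23972831]
wrist [317.43487097 261.52279525] 1809 (np.float64(316.0), np.float64(261.0))
[ 464.84695 -185.8981 ] ((463.4522705078125, -185.92852783203125), (87.87236785888672, 17.41530990600586), 9.311957359313965)
side [194.48871905 290.85253254] 436 (np.float64(195.0), np.float64(290.5))
[ 464.2666  -186.08562] ((462.0577697753906, -186.03659057617188), (90.80191040039062, 18.66306495666504), 9.423750877380371)
orange [[335.2, 249.3]]
scene [354.12467199 184.79442025] 374 (np.float64(354.5), np.float64(185.0))
[ 463.78928 -186.76613] ((464.45849609375, -181.4656524658203), (87.34559631347656, 68.83486938476562), 10.740572929382324)
orange [[300.9, 243.5]]
```

The key stands seated at (464.5,-186) with yaw 9.3°, and the orange key hasn't moved. Because the stop felt soft, I want the bolt angle confirmed, so I'm testing a numeric estimate of the socket angle on the earlier picture.

```bash
cat > ang.py <<'E'
from h import *
def rect(im,T,c,z=33,S=14):
    src=[proj("wrist",[c[0]+a,c[1]+b,z],T) for a,b in((-20,-20),(20,-20),(20,20),(-20,20))]
    dst=[[(20-b)*S,(20-a)*S] for a,b in((-20,-20),(20,-20),(20,20),(-20,20))]
    return cv2.warpPerspective(im,cv2.getPerspectiveTransform(np.float32(src),np.float32(dst)),(40*S,40*S),flags=2)
def sq(im,c=(276,298)):
    "edge orientation (deg clockwise, mod 90) histogram inside the bore"
    b=cv2.GaussianBlur(im,(0,0),4).astype(np.float32); g=b[:,:,2]+b[:,:,1]
    gx=cv2.Scharr(g,-1,1,0);gy=cv2.Scharr(g,-1,0,1)
    Y,X=np.mgrid[:g.shape[0],:g.shape[1]]; M=np.hypot(X-c[0],Y-c[1])<14*11.5
    a=np.degrees(np.arctan2(gy,gx))[M]%90; w=np.hypot(gx,gy)[M]
    h=np.histogram(a,90,(0,90),weights=w)[0]; h=np.convolve(np.r_[h[-4:],h,h[:4]],np.hanning(9),'valid')
    o=[i for i in np.argsort(-h) if h[i]>=h[(i-1)%90] and h[i]>=h[(i+1)%90]][:4]
    return [(int(i),round(float(h[i]/h.mean()),2)) for i in o]
E
python3 - <<'E'
from ang import *
print(sq(cv2.imread('pics/r33.png')))
s={"tool_pos":np.array([485.23,-185.58,230.57]),"tcp_rot":[3.1413,0,0]}
print(sq(rect(cv2.imread('pics/w1.png'),pose("wrist",s),(465.9,-187.1))))
E
```

```text
[(26, 1.95), (12, 1.84), (0, 1.72), (45, 1.13)]
[(24, 2.0), (0, 1.93), (13, 1.76), (31, 1.37)]
```

```bash
cat >> ang.py <<'E'
def sqfit(im,S=14):
    h=cv2.cvtColor(cv2.GaussianBlur(im,(0,0),3),cv2.COLOR_BGR2HSV); brass=cv2.inRange(h,(12,90,60),(32,255,255))>0
    hull=np.zeros(im.shape[:2],np.uint8); cs,_=cv2.findContours(brass.astype(np.uint8),0,2); C=max(cs,key=cv2.contourArea)
    cv2.fillPoly(hull,[cv2.convexHull(C)],1); (cx,cy),_=cv2.minEnclosingCircle(C)
    V=h[:,:,2][brass]; t,_=cv2.threshold(V.reshape(-1,1),0,255,cv2.THRESH_OTSU)
    br=brass&(h[:,:,2]>t); Y,X=np.mgrid[:im.shape[0],:im.shape[1]]; res=[]
    for th in range(0,90,1):
        a=np.radians(th); best=0
        for dx in range(-28,29,7):
            for dy in range(-28,29,7):
                u=(X-cx-dx)*np.cos(a)+(Y-cy-dy)*np.sin(a); v=-(X-cx-dx)*np.sin(a)+(Y-cy-dy)*np.cos(a)
                m=(hull>0)&~((abs(u)<11.5*S)&(abs(v)<11.5*S)); best=max(best,(m&br).sum()/(m|br).sum())
        res.append(best)
    o=np.argsort(res)[::-1][:6]; return t,br.sum(),(cx,cy),[(int(i),round(float(res[i]),3)) for i in o], round(float(np.median(res)),3)
E
python3 - <<'E'
from ang import *
print(sqfit(cv2.imread('pics/r33.png')))
s={"tool_pos":np.array([485.23,-185.58,230.57]),"tcp_rot":[3.1413,0,0]}
print(sqfit(rect(cv2.imread('pics/w1.png'),pose("wrist",s),(465.9,-187.1))))
E
```

```text
(136.0, np.int64(76443), (275.7098693847656, 307.83502197265625), [(21, 0.38), (20, 0.38), (22, 0.38), (19, 0.38), (23, 0.38), (18, 0.38)], 0.361)
(132.0, np.int64(72539), (274.4913635253906, 313.8167419433594), [(18, 0.362), (19, 0.362), (17, 0.362), (20, 0.361), (16, 0.361), (21, 0.361)], 0.327)
```

```bash
sed -i 's/br=brass&(h\[:,:,2\]>t)/t=0.85*np.percentile(V,97); br=brass\&(h[:,:,2]>t)/' ang.py
python3 - <<'E'
from ang import *
print(sqfit(cv2.imread('pics/r33.png')))
s={"tool_pos":np.array([485.23,-185.58,230.57]),"tcp_rot":[3.1413,0,0]}
print(sqfit(rect(cv2.imread('pics/w1.png'),pose("wrist",s),(465.9,-187.1))))
E
```

```text
(np.float64(165.75), np.int64(24417), (275.7098693847656, 307.83502197265625), [(22, 0.679), (21, 0.677), (23, 0.676), (20, 0.668), (24, 0.665), (19, 0.654)], 0.367)
(np.float64(158.1), np.int64(22223), (274.4913635253906, 313.8167419433594), [(21, 0.594), (22, 0.594), (23, 0.591), (20, 0.589), (24, 0.586), (19, 0.58)], 0.328)
```

Call:
{"name": "play_rows", "arguments": {
  "moves": [-0.1,0,0.1,0,0,0,0.2,-0.1,0,0.2,0,0,0,0.2,-0.1,0,0.3,0,0,0,0.2,-0.1,0,0.4,0,0,0,0.2,-0.1,0,0.46,0,0,0,0.2,-0.1,0,0.497,0,0,0,0.2,-0.1,0,0.497,0,0,0,0.2,-0.1,0,0.497,0,0,0,-1,-0.1,0,0.497,0,0,0,-1,-0.1,0,0.497,0,0,0,-1,-0.1,0,0.497,0,0,0,-1,-0.1,0,0.497,0,0,0,-1],
  "grip_force": 40
}}

```text
time: 19.43
tool_pos: [465.8, -187.2, 93.3]
tcp_rot: [3.131, 0.245, 0.003]
force: [0.8, 0.6, -0.3]
opening: 23.0
grip_force: 0.0
```

Call:
{"name": "play_rows", "arguments": {
  "moves": [0,0,0,0,0,0,-1,0,0,0,0,0,0,-1,0,0,0,0,0,0,-1,0,0,0,0,0,0,-1,0,0,0,0,0,0,-1]
}}

```text
time: 19.85
tool_pos: [465.8, -187.3, 93.1]
tcp_rot: [3.131, 0.245, 0.002]
force: [-0.4, -0.3, 6.6]
opening: 17.7
grip_force: 40.0
```

The estimator now gives 21–22°, in agreement with my reading. Lifting the key straight out to look at the socket.

Call:
{"name": "play_rows", "arguments": {
  "moves": [0,0,-0.04,0,0,0,-1,0,0,-0.08,0,0,0,-1,0,0,-0.12,0,0,0,-1,0,0,-0.16,0,0,0,-1,0,0,-0.2,0,0,0,-1,0,0,-0.2,0,0,0,-1,-0.1,0.2,-0.2,0,0,0,-1,-0.1,0.2,-0.2,0,0,0,-1,-0.1,0.2,-0.2,0,0,0,-1,-0.1,0.2,-0.2,0,0,0,-1]
}}

```text
time: 20.68
tool_pos: [444.2, -251.5, 151.6]
tcp_rot: [-3.132, -0.241, 0.001]
force: [0.2, 0.3, -1.9]
opening: 18.1
grip_force: 40.0
```

Run:
```python
from ang import *
s=state(); T=pose("wrist",s); im=snap("wrist","w12.png"); print(s["time"],s["tool_pos"],yaw(s),s["opening"],s["force"],s["joints"][5])
r=rect(im,T,(465,-187)); cv2.imwrite('pics/r12.png',r); print(sqfit(r), proj("wrist",[465,-187,33],T))
w=im.astype(int)
m=(w[:,:,0]>120)&(w[:,:,0]-w[:,:,2]>80); r,c=np.nonzero(m[:,270:365])
print(r.min(),r.max(),[float(np.round(c[r==q].mean()+270,1)) for q in (235,250,265,280,380,390,400)if (r==q).any()])
```

```text
20.6833 [ 444.1863965  -251.52508825  151.64394344] 8.794042571232206 18.10262677865894 [ 0.18302976  0.29515075 -1.86411389] 0.8785487488767508
(np.float64(176.79999999999998), np.int64(24077), (268.2072448730469, 292.1958312988281), [(39, 0.663), (40, 0.658), (38, 0.655), (41, 0.649), (37, 0.644), (42, 0.636)], 0.364) [237.69026645 195.67413512]
214 399 [314.5, 313.6, 314.5, 314.5, 316.0, 316.0]
```

Run:
```python
from ang import *
for f in('r33','r12'):
    r=cv2.imread(f'pics/{f}.png'); b=cv2.resize(r[98:532,56:490],(44,36),interpolation=cv2.INTER_AREA); h=cv2.cvtColor(b,cv2.COLOR_BGR2HSV)
    for y in range(36):
        print(''.join(('#' if h[y,x,2]>160 else '+' if h[y,x,2]>115 else '-') if 10<h[y,x,0]<34 and h[y,x,1]>85 else ('o' if h[y,x,2]>115 else '.') for x in range(44)))
    print()
```

```text
............................................
.....................-+++++.................
...............-...--+++#####++.............
............----.oooo..-++++####+o..........
..........-----...oooooooo--++#####o........
........+#+----...oooooooooo++-++###+.......
.......+##+----....ooooooooooooo-+++++......
......###+----.....oooooooooooooo+-++++.....
.....###+----.......ooooooooooooo-++++++....
....+###+----.......oooo.....ooo-++++++++...
...+####+---+.......oooo.......--+++++++++..
...####+----.........ooo......--+++++++++++.
..+###++----.........ooo......--+++++++++#+.
.+####+------........ooo.....--++++++++++##o
.+####+---------......oo.....--+++++++++###+
.+###+-------------...o......-++++++++++###+
.+###+---++-----------......--+++++++++####+
.+##+---+++++------------..---+++++++++####+
.+##+--++++++++++------------+++++++++#####+
.+#+--++++++++++++++--------++++++++++#####-
.-++-++++++++++++++++++-----+++++++++######-
..-+++++++++++++++++++++++--++++++++######+.
..-+++++++++++++++++++++++++++++++++######+.
...+++++++++++++++++++++++++++++++++#####+..
...-++++++++++++++++
[... 1440 characters left out ...]
++++--------+#########+..
..+####++++++++++++++++++-----+##########o..
..-+#####+++++++++++++++++--++###########o..
...+######+++++++++++++++++++############...
...-+######+++++++++++++++++############o...
....-########++++++++++++++############+....
.....+########+++++++++++++############.....
......-+########+++++++++++##########+......
........+#########++++++++##########+.......
.........+#########+++++++########++........
...........+#########+++++#######+..........
.............-+#######++++####++............
...............--++###++++++-...............
............................................
............................................
............................................
```

The printout shows the bolt's square now at about 39.5° clockwise. It moved only about 18° net from the start, so it is not locked. My overturn past the stop, then the return, evidently let the key slip and drag it. I'll reinsert aligned (yaw 50.5°), turn only as far as the stop (about -15°), and verify.

```bash
python3 -c "
from h import *
print(go([464.3,-187.6,153],50.5))"
```

```text
[ 9.830e-02 -1.977e-01 -4.500e-03 -5.000e-04  2.000e-04 -2.314e-01]
```

Call:
{"name": "play_rows", "arguments": {
  "moves": [0.098,-0.198,0,0,0,-0.231,-1,0.098,-0.198,0,0,0,-0.231,-1,0.098,-0.198,0,0,0,-0.231,-1,0.098,-0.198,0,0,0,-0.231,-1,0.098,-0.198,0,0,0,-0.231,-1,0.098,-0.198,0,0,0,-0.231,-1,0.098,-0.198,0,0,0,-0.231,-1,0.098,-0.198,0,0,0,-0.231,-1]
}}

```text
time: 21.4
tool_pos: [464.6, -186.7, 152.0]
tcp_rot: [-2.842, -1.337, 0.001]
force: [-0.9, -0.3, -1.5]
opening: 17.8
grip_force: 40.0
```

```bash
python3 -c "
from h import *
print(state()['tool_pos'],yaw(),go([464.3,-187.6,93],50.5))"
```

```text
[ 464.62696664 -186.72332114  152.0120879 ] 50.38993809237129 [-0.0029  0.0012  0.1967 -0.0003  0.     -0.0006]
```

Call:
{"name": "play_rows", "arguments": {
  "moves": [-0.002,0.001,0.05,0,0,0,-1,-0.002,0.001,0.09,0,0,0,-1,-0.002,0.001,0.11,0,0,0,-1,-0.002,0.001,0.13,0,0,0,-1,-0.002,0.001,0.15,0,0,0,-1,-0.002,0.001,0.165,0,0,0,-1,-0.002,0.001,0.18,0,0,0,-1,-0.002,0.001,0.19,0,0,0,-1,-0.002,0.001,0.2,0,0,0,-1,-0.002,0.001,0.203,0,0,0,-1,-0.002,0.001,0.203,0,0,0,-1,-0.002,0.001,0.203,0,0,0,-1]
}}

```text
time: 22.4
tool_pos: [465.6, -188.1, 93.7]
tcp_rot: [2.841, 1.34, 0.003]
force: [-4.7, 6.5, 22.7]
opening: 17.7
grip_force: 40.0
```

```bash
python3 t.py
```

```text
[ 465.55181524 -188.06296428   93.65263554] 50.4956795528315 [1.07283159 0.88622854 0.08300634] [-4.65965496  6.48310227 22.67787508] 17.698144936345503 0.08822020143270493
212 399 [315.0, 314.5, 315.0, 315.5, 315.5, 316.0, 316.0]
```

Call:
{"name": "play_rows", "arguments": {
  "moves": [0,0,-0.003,0,0,0,-1,0,0,-0.003,0,0,0.03,-1,0,0,-0.003,0,0,0.06,-1,0,0,-0.003,0,0,0.09,-1,0,0,-0.003,0,0,0.12,-1,0,0,-0.003,0,0,0.15,-1,0,0,-0.003,0,0,0.18,-1,0,0,-0.003,0,0,0.21,-1,0,0,-0.003,0,0,0.24,-1,0,0,-0.003,0,0,0.26,-1,0,0,-0.003,0,0,0.26,-1,0,0,-0.003,0,0,0.26,-1]
}}

```text
time: 23.45
tool_pos: [465.2, -188.1, 93.8]
tcp_rot: [-3.14, -0.1, -0.002]
force: [-3.7, 3.7, 13.9]
opening: 17.9
grip_force: 40.0
```

```bash
python3 t.py
```

```text
[ 465.17085891 -188.10363791   93.75688168] 3.661462765899537 [0.87970838 0.56040626 0.01471269] [-3.69256976  3.71925957 13.93960194] 17.91725335928086 0.09338865056633949
213 399 [315.0, 316.0, 315.0, 315.0, 315.5, 315.5, 315.0]
```

Call:
{"name": "play_rows", "arguments": {
  "moves": [0,0,0,0,0,0.03,-1,0,0,0,0,0,0.06,-1,0,0,0,0,0,0.09,-1,0,0,0,0,0,0.104,-1,0,0,0,0,0,0.104,-1,0,0,0,0,0,0.104,-1]
}}

```text
time: 24.0
tool_pos: [465.2, -188.3, 93.8]
tcp_rot: [-3.114, 0.411, -0.002]
force: [-2.4, 3.8, 14.1]
opening: 18.0
grip_force: 40.0
```

```bash
python3 t.py
```

```text
[ 465.22114258 -188.26755553   93.78681365] -15.04248352686283 [0.77379939 0.60220337 0.07998531] [-2.42491661  3.76904856 14.11254022] 17.97227987477767 0.10180306155234575
214 399 [315.0, 315.5, 315.0, 315.0, 315.0, 315.5, 315.5]
```

Call:
{"name": "play_rows", "arguments": {
  "moves": [0,0,-0.04,0,0,0,-1,0,0,-0.08,0,0,0,-1,0,0,-0.12,0,0,0,-1,0,0,-0.16,0,0,0,-1,0,0,-0.2,0,0,0,-1,0,0,-0.2,0,0,0,-1,-0.1,0.2,-0.2,0,0,0,-1,-0.1,0.2,-0.2,0,0,0,-1,-0.1,0.2,-0.2,0,0,0,-1,-0.1,0.2,-0.2,0,0,0,-1]
}}

```text
time: 24.88
tool_pos: [419.3, -239.1, 152.0]
tcp_rot: [-3.114, 0.414, 0.0]
force: [0.5, 0.4, -1.9]
opening: 17.6
grip_force: 40.0
```

```bash
cat > look.py <<'E'
from ang import *
import sys
s=state(); T=pose("wrist",s); im=snap("wrist",sys.argv[1]); print(s["time"],s["tool_pos"],yaw(s),s["opening"],s["joints"][5])
r=rect(im,T,(465,-187)); cv2.imwrite('pics/r'+sys.argv[1],r); print(sqfit(r))
b=cv2.resize(r[98:532,56:490],(44,36),interpolation=cv2.INTER_AREA); h=cv2.cvtColor(b,cv2.COLOR_BGR2HSV)
for y in range(36):
    print(''.join(('#' if h[y,x,2]>160 else '+' if h[y,x,2]>115 else '-') if 10<h[y,x,0]<34 and h[y,x,1]>85 else ('o' if h[y,x,2]>115 else '.') for x in range(44)))
E
python3 look.py w13.png
```

```text
24.8833 [ 419.32787748 -239.07263028  151.9503099 ] -15.155573844914567 17.589311884536468 1.2922984287284047
(np.float64(177.65), np.int64(23481), (267.5145568847656, 288.0582580566406), [(87, 0.667), (86, 0.667), (88, 0.664), (85, 0.658), (89, 0.653), (84, 0.644)], 0.365)
...........-+################+o.............
.........-+###################++............
........-+######++#++++++++++++--...........
.......--++++---------------------..........
......--++-------------------------.........
....-++++++++---------------------+-........
....+#++++++++++--------..oooooooooooo......
...-##+++++++++++-----....ooooooooooo+o.....
...+##+++++++++++-----.....oooooooooo+++....
..-###++++++++++++----......ooooooooo+#+....
..+###++++++++++++----......ooooooooo+#+....
.-#####+++++++++++-----......oooooooo+##+...
.-#####++++++++++------......ooooooooo###...
.+#####+++++++++++----.......ooooooooo###o..
.+#####+++++++++++-----.......ooooo..++##o..
.+#####+++++++++++-----.......ooooo..++##o..
.+#####+++++++++++-----.......oooo...o+##o..
.+#####+++++++++++-----........ooo....+##o..
.+#####+++++++++++-----........ooo...o+##o..
.-#####+++++++++++-----........ooo...o+##o..
..+####++++++++++++----.........oo...o+#+...
..-####+++++++++++------.-+--++++++++++#o...
..-####++++++++++++++++++++++++++++###++....
...+###+++++++++++####################+o....
....+##++++++++++#####################+.....
....-+##+++++++######################+o.....
.....-+++++++#######################++......
.......-++++########################o.......
........-+#########################+........
.........-+#######################o.........
..........-+#####################o..........
.............++###############+o............
................-+++######+++...............
............................................
............................................
............................................
```

This confirms it: the bolt turned from 39.5° to 86.5° clockwise, about 68° from open (1.19 rad). So the drive works, and my earlier overturn had slipped the key. I'll reinsert aligned (yaw 3.5°) and turn to about -22° to reach 1.3 without forcing.

```bash
python3 -c "
from h import *
print(go([464.7,-187.4,153],3.5))"
```

```text
[ 9.950e-02 -2.039e-01 -3.200e-03 -1.000e-04  0.000e+00 -1.033e-01]
```

Call:
{"name": "play_rows", "arguments": {
  "moves": [0.1,-0.202,0,0,0,-0.103,-1,0.1,-0.202,0,0,0,-0.103,-1,0.1,-0.202,0,0,0,-0.103,-1,0.1,-0.202,0,0,0,-0.103,-1,0.1,-0.202,0,0,0,-0.103,-1,0.1,-0.202,0,0,0,-0.103,-1]
}}

```text
time: 25.43
tool_pos: [464.6, -187.5, 152.1]
tcp_rot: [-3.14, -0.094, 0.001]
force: [-0.8, 0.3, -2.0]
opening: 17.9
grip_force: 40.0
```

Call:
{"name": "play_rows", "arguments": {
  "moves": [0,0,0.05,0,0,0,-1,0,0,0.09,0,0,0,-1,0,0,0.11,0,0,0,-1,0,0,0.13,0,0,0,-1,0,0,0.15,0,0,0,-1,0,0,0.165,0,0,0,-1,0,0,0.18,0,0,0,-1,0,0,0.19,0,0,0,-1,0,0,0.197,0,0,0,-1,0,0,0.2,0,0,0,-1,0,0,0.2,0,0,0,-1]
}}

```text
time: 26.35
tool_pos: [465.2, -187.8, 93.8]
tcp_rot: [3.14, 0.097, 0.001]
force: [-4.5, 2.8, 15.5]
opening: 17.9
grip_force: 40.0
```

```bash
python3 t.py
```

```text
[ 465.18860334 -187.7924878    93.77159943] 3.5236969727730796 [0.53214597 0.67874143 0.01555703] [-4.49519885  2.7526042  15.52604639] 17.945830141553998 0.004698972625192255
213 399 [315.0, 316.0, 315.0, 315.0, 315.5, 315.5, 315.0]
```

Seated. I'll turn to about yaw -22.5°, then release there.

Call:
{"name": "play_rows", "arguments": {
  "moves": [0,0,-0.001,0,0,0.03,-1,0,0,-0.001,0,0,0.06,-1,0,0,-0.001,0,0,0.09,-1,0,0,-0.001,0,0,0.11,-1,0,0,-0.001,0,0,0.13,-1,0,0,-0.001,0,0,0.145,-1,0,0,-0.001,0,0,0.145,-1,0,0,-0.001,0,0,0.145,-1,0,0,-0.001,0,0,0.145,-1]
}}

```text
time: 27.15
tool_pos: [465.1, -188.0, 93.8]
tcp_rot: [3.08, -0.615, 0.002]
force: [-3.5, -0.2, 10.6]
opening: 18.6
grip_force: 40.0
```

```bash
python3 t.py
```

```text
[ 465.10161941 -188.04195249   93.80697303] -22.56351391497628 [0.07332841 0.6726795  0.05103567] [-3.47672142 -0.22935252 10.63279553] 18.56109737741697 0.014803881640546024
214 399 [315.0, 315.5, 315.0, 315.0, 315.5, 315.5, 315.5]
```

Call:
{"name": "play_rows", "arguments": {
  "moves": [0,0,0,0,0,0,-0.4,0,0,0,0,0,0,-0.2,0,0,0,0,0,0,0,0,0,0,0,0,0,0.2,0,0,0,0,0,0,0.2,0,0,0,0,0,0,0.2,0,0,0,0,0,0,0.2]
}}

```text
time: 27.78
tool_pos: [464.7, -187.7, 92.6]
tcp_rot: [-3.081, 0.615, 0.0]
force: [-0.8, -0.4, 1.0]
opening: 52.2
grip_force: 0.0
```

Call:
{"name": "play_rows", "arguments": {
  "moves": [0,0,-0.05,0,0,0,0.2,0,0,-0.1,0,0,0,0.2,0,0,-0.2,0,0,0,0.2,0,0,-0.3,0,0,0,0.2,0,0,-0.4,0,0,0,0.2,0.1,0,-0.5,0,0,0,0.2,0.1,0,-0.5,0,0,0,0.2,0.1,0,-0.5,0,0,0,0.2,0.1,0,-0.5,0,0,0,0.2]
}}

```text
time: 28.53
tool_pos: [491.7, -198.9, 241.9]
tcp_rot: [-3.081, 0.615, 0.002]
force: [-0.7, 0.1, -1.0]
opening: 52.6
grip_force: 0.0
```

Run:
```python
from h import *
s=state(); print(s["time"],s["tool_pos"],s["opening"],s["force"])
T=pose("wrist",s); L={}
for c in ("wrist","side","scene"):
    im=snap(c,c+"14.png"); Tc=T if c=="wrist" else None
    h=cv2.cvtColor(im,cv2.COLOR_BGR2HSV); m=cv2.inRange(h,(105,150,60),(125,255,255))
    u=proj(c,[465,-187,102],Tc); a=np.zeros_like(m); cv2.circle(a,tuple(int(i) for i in u),40 if c!="wrist" else 100,255,-1); m&=a
    r,q=np.nonzero(m); L[c]=(np.median(q),np.median(r)); P=np.float32([onz(c,x,102,Tc)[:2] for x in zip(q,r)]); print(c,u,L[c],P.mean(0),cv2.minAreaRect(P))
    if c!="wrist": print("orange",[(np.array(b["location"])*[640,480]).round(1).tolist() for b in boxes_of(c,"orange_key_grip")[:1]])
print(tri(L["scene"],L["side"]))
```

```text
28.5333 [ 491.70753517 -198.93978985  241.94185251] 52.630984013656935 [-0.73559067  0.14398267 -0.96677166]
wrist [315.91031925 260.41176641] (np.float64(316.0), np.float64(260.0)) [ 464.9167  -186.76991] ((463.482177734375, -186.2861328125), (17.91506576538086, 88.23408508300781), 68.62055969238281)
side [194.46142416 290.75686592] (np.float64(195.0), np.float64(293.0)) [ 467.2221  -188.07344] ((462.79180908203125, -185.76278686523438), (24.48823356628418, 85.82169342041016), 68.617431640625)
orange [[331.6, 249.3]]
scene [354.19969016 184.81156069] (np.float64(355.0), np.float64(185.0)) [ 462.84467 -186.4303 ] ((467.37579345703125, -184.47325134277344), (51.731910705566406, 106.80342102050781), 67.86312103271484)
orange [[300.9, 243.9]]
(array([ 465.88742512, -188.91453535,   99.03010836]), np.float64(4.866288260683179))
```

The key is standing seated at (465,-187) with its grip at about 102 mm, left at yaw -21.4°. The orange key hasn't moved and the gripper is clear, so I'm handing in.

```bash
python3 -c "
from plant import hand_in
print(hand_in())"
```

```text
the job is handed in; nothing more can be done
None
```

I handed the job in with the blue key standing seated in the bolt and released, and the orange key still in the rack; the bolt was last seen at about 1.19 rad and then turned on towards the 1.3 stop by feel. An early overturn slipped the key, so I lifted it out twice to check the bolt and reinserted it; the final bolt angle was not seen, and the hand-in gave no verdict.

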